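# Rebuild a roller's slip-clutch pack on its spring-loaded carrier

## Robot

A 6-joint arm with a two-finger parallel gripper is mounted at the origin on the work surface. World frame = base frame: x ahead of the robot, y to its left, z up, the work surface at z = 0. Lengths are in mm, angles in rad, forces in N, time in s.
With the tool pointing down it reaches from about 350 to 975 mm from the base axis. Payload 7.1 kg.
Tool frame: the origin (TCP) lies at the very end of the fingers, on their centre line; the grasp point (between the pads) lies 19 mm behind it; z points along the fingers, y is the line along which they close (so a half turn about z gives the same grasp; the last joint's range is limited). The gripper opens to 88 mm and grips with 3 to 60 N. Pads are 20 mm wide; open, the fingers measure 115 mm over their backs; the gripper's body (75 mm by 178 mm) begins 61 mm behind the grasp point.
Start: joints at [1.281, 0.423, 1.63, -0, 1.089, -0.019], TCP at [167.157, 602.215, 222.675] pointing down, gripper open.
Joint ranges: [-3, 3], [-0.9, 2.11], [0.09, 2.58], [-1.31, 4.45], [0.11, 2.69], [-2.54, 2.54]. Speed limits (rad/s): [2.39, 2.39, 3.01, 3.14, 3.14, 3.14].

## Interface

Orientations are given as a rotation vector (axis times angle).
In Python, from cell import arm gives the robot as it stands.
- The arm moves only by the tool apply_moves, never from a script. Its argument "rows" is a list that holds one entry, the list of rows, each a list of 7 numbers: the opening, from 0 (shut) to 1 (fully open), then the shift along the tool's x, y, z in m, then the turn, a rotation vector about the tool's x, y, z in rad. In form: [[[gripper, dx, dy, dz, rx, ry, rz], ...]]. A call has 1 to 12 rows; each row is the pose to reach, as a shift and turn from the pose commanded when the call began, along the tool's axes at that moment; what a row does not reach only later rows make up. A row lasts 1/10 s, in which the tool goes at most 50 mm and 8.59 degrees, less where a joint would pass 70% of its speed; a pose out of reach is approached as far as the arm can. A call with a gripper value outside its range is refused whole. The fingers move at their own pace and stop on an object; the grip force is fixed at half the most. Time passes only in rows, so rows that repeat a pose let the fingers close. It gives the time, the measured TCP pose, the force, the opening and the grip force at its end, in the units of the state.
- arm.observe(): the state, without advancing time (a new reading comes with each control period).
- arm.grab_frame(name): name is "side" or "top" or "wrist"; returns a dict with "pixels" (384x512x3 uint8, blue, green, red), "depth" (384x512 float32, mm along the optical axis (not along the pixel's ray), 0 where there is no reading), "fx", "fy", "cx", "cy" (pixels), "D" ([k1, k2, p1, p2, k3] as OpenCV has them; the pictures are not rectified), "rvec" (rotation vector, rad) and "tvec" (3), from world to camera coordinates, as OpenCV has them; the wrist camera has in their place "hand_eye" (4x4, takes a point from camera to tool coordinates, whose origin is the TCP and whose axes are the flange's). Camera axes: x right, y down, z forward; pixel columns grow to the right and rows downward; lengths in mm; the calibration is good to about 2 mm. A picture is of the moment at which its call begins: read the wrist's pose just before it.
- arm.close_job(): hands the job in; it is judged then, once.
The state is a dict: "time": time; "joint_pos": joint angles; "joint_velocities": joint speeds; "effort": joint torques, N m; "ee_pos": TCP position; "tcp_rot": TCP orientation; "ft_force": force on the tool from outside, world axes, zero at the start; "torque": the same for the moment, N m; "finger_gap": finger opening in mm; "grasp_force": force on a finger pad.
Only numpy, scipy, OpenCV 4.12 (cv2) and the standard library are available. Lean on these libraries where they do the work, as an engineer would, in place of code of your own. Each camera call takes 0.05 s, during which the arm holds its last target. There are 200 camera calls.

## Task

Build the clutch pack on the spring-loaded plate of the green carrier: take the discs from the sloping rack under the lamp tube and lay them flat and centred on the plate, first the brown friction lining, then the bare steel disc on it, then the green cover on top, setting each down gently, never letting it fall, and letting go of it before you fetch the next. When all three lie there and you have let go, press the pack down to about half of the springs' travel, hold it there for about half a second without bottoming the springs, then let it come back up and leave the pack standing square. Leave the hammer and the loose green bracket where they are.

Things in the scene. Friction and masses are not known exactly. Their poses are not given: they have to be found in the camera images.
- rack: Fixed grey sloping rack, 372 mm wide (y), 106 mm deep, 83 mm high at the back; origin on the bench under the middle of its slope. The slope rises towards its +x at 28 degrees from level, so its face looks up and towards -x (the robot). Three bays at y = -120, 0, +120 mm hold one disc each, which in which varies.
- rack_face (a point): Middle of the sloping face, 55 mm above the rack's origin, axes as the rack's; the middle bay. Each disc lies flat on the face, centred in its bay, and is kept from sliding down by two 8 mm brass pegs below it that stand 10 mm out of the face.
- lamp (a point): Middle of a fixed white lamp tube, 16 mm thick, 396 mm long, that runs along the rack's y above the discs, at x = +5 mm, z = 186 mm from the rack's origin, on two posts at y = +-198 mm. It is in the way of a gripper coming straight down on a disc; an approach square to the slope is free.
- lining: Brown friction lining disc with 8 brass rivets, loose, 66 mm diameter, 16 mm thick, about 0.1 kg; origin at the centre of one flat face (the face on the slope at the start), z axis along the disc's axis through the thickness. Both faces are alike.
- steel_disc: Bare steel disc with 6 dark holes drawn on it, loose, 66 mm diameter, 16 mm thick, about 0.4 kg; origin and axes as for the lining.
- cover: Green painted cover disc with a dark round spot in the middle, loose, 66 mm diameter, 16 mm thick, about 0.16 kg; origin and axes as for the lining.
- lining_center (a point): Centre of the lining, 8 mm from either face, on its axis.
- steel_disc_center (a point): Centre of the steel disc, 8 mm from either face.
- cover_center (a point): Centre of the cover, 8 mm from either face.
- carrier: Fixed round green carrier base, 124 mm diameter, 28 mm high, origin under its centre on the bench, z up. The sprung plate rides over it.
- plate_top (a point): Centre of the top face of the sprung aluminium plate (94 mm diameter, 10 mm thick) on the carrier; 60 mm above the bench when up. A dark ring 72 mm across is drawn round the centre to help centring.
- press_plate (a joint): How far the sprung plate is pressed down, in m: 0 = fully up, 0.016 = springs bottomed. With or without the three discs on it, it stays fully up until it is pressed. With all three on it takes about 5 N to start it, about 11 N to push it half way (8 mm) and about 18 N to bottom it, rising evenly (within 2 N).
- hammer: Hammer, 260 mm long, lying loose on the bench beyond the work; leave it.
- bracket: Flat green steel bracket, 90 x 200 x 6 mm with a round hole, lying loose beyond the work; leave it.
Things that resemble listed ones, but are neither listed nor needed, are in the scene too. Several things have the shape of the lining; the one meant has the colours described above.

How it is judged:
By the outcome, as a careful person would: the job done as asked, in the order asked, and still so for the second after the job is handed in, with the robot touching nothing.
It also fails if it takes over 72 s, if anything falls off the work surface, if the arm or the gripper's body presses on something with over 40 N, if the wrist force passes 120 N, or if a joint passes its speed limit or range.

## Working session

There is one attempt and no reset: what is moved stays moved. The work goes in short steps, Python scripts to look and compute and a tool call to move; the robot and the scene stay as the last step left them, time stands still between calls to the robot, and variables do not carry over. Pictures are saved under pics/ and viewed, at most 10 in all, crops included, and the job is handed in when it is done.

Besides the shell and the picture viewer there is one more tool, called as a command line: name --argument value ..., lists and objects as JSON in quotes. apply_moves: Moves the arm, as the interface text tells. Its arguments: {"type":"object","properties":{"rows":{"type":"array","items":{"type":"array","items":{"type":"array","items":{"type":"number"}}}}},"required":["rows"]}

```bash
mkdir -p pics; cat > h.py <<'E'
import cv2,numpy as np,pickle
from cell import arm
from scipy.spatial.transform import Rotation as R
def snap(n,f):
    s=arm.observe(); d=arm.grab_frame(n); cv2.imwrite(f'pics/{f}.png',d['pixels']); pickle.dump((s,d),open(f'pics/{f}.pkl','wb')); return s,d
def load(f): return pickle.load(open(f'pics/{f}.pkl','rb'))
def world(f,pts,z=None):
    s,d=load(f); K=np.array([[d['fx'],0,d['cx']],[0,d['fy'],d['cy']],[0,0,1]]); out=[]
    if 'hand_eye' in d:
        T=np.eye(4);T[:3,:3]=R.from_rotvec(s['tcp_rot']).as_matrix();T[:3,3]=s['ee_pos'];T=T@np.array(d['hand_eye'])
        Rc,c=T[:3,:3],T[:3,3]
    else:
        Rw=cv2.Rodrigues(np.array(d['rvec'],float))[0];Rc=Rw.T;c=-Rw.T@np.array(d['tvec'],float).ravel()
    for u,v in pts:
        n=cv2.undistortPoints(np.array([[[u,v]]],float),K,np.array(d['D'],float)).ravel()
        ray=np.array([n[0],n[1],1.])
        if z is None:
            dd=d['depth'][int(v)-1:int(v)+2,int(u)-1:int(u)+2];dd=np.median(dd[dd>0]) if (dd>0).any() else np.nan
            out.append(c+Rc@(ray*dd))
        else:
            r=Rc@ray; out.append(c+r*(z-c[2])/r[2])
    return np.array(out)
E
python3 - <<'E'
from h import *
a=snap('side','side0')[1]['pixels'];b=snap('top','top0')[1]['pixels']
s=arm.observe();print(s)
cv2.imwrite('pics/both.png',cv2.resize(np.hstack([a,b]),(800,300)))
E
```

```text
{'time': 0.1, 'joint_pos': array([ 1.28097647e+00,  4.23751422e-01,  1.63059473e+00,  1.07502316e-05,
        1.08860620e+00, -1.89868279e-02]), 'joint_velocities': array([-9.83125509e-05, -2.46760434e-03, -2.09463179e-03,  1.92159987e-03,
       -3.99979155e-04,  1.87277793e-03]), 'effort': array([-1.46458171e-05, -5.45611203e+01, -2.74325055e+01,  6.45666104e-02,
        1.89226650e-02, -4.83856070e-05]), 'ee_pos': array([167.03157833, 601.7523235 , 221.99495564]), 'tcp_rot': array([-4.24102681e-01, -3.11261368e+00,  2.10795126e-03]), 'ft_force': array([-0.48587503,  0.8132942 ,  0.07354531]), 'torque': array([-0.00509815,  0.01435839, -0.01299632]), 'grasp_force': 0.0, 'finger_gap': 87.95728257031284}
```

View pics/top0.png

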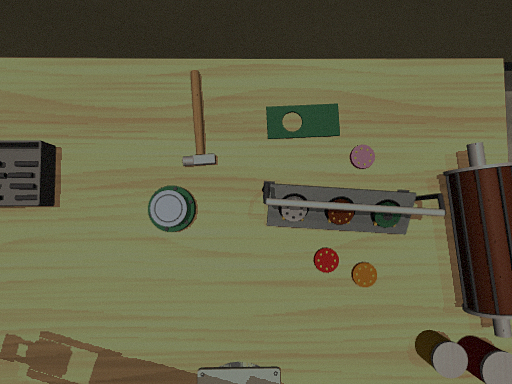

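View pics/side0.png

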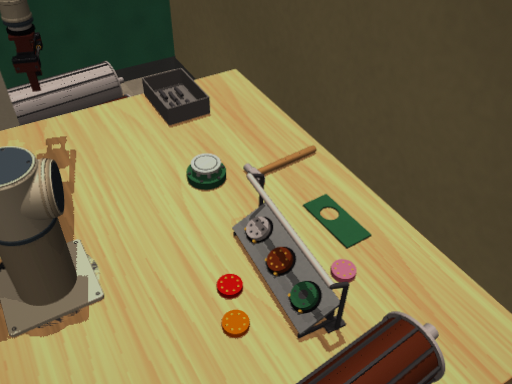

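Top view: steel (293,208), brown lining (340,211), green cover (386,214) on the rack under the lamp; carrier at (171,208). Lookalikes of the lining: red (326,260), orange (364,274) and pink (362,156), all on the bench. The one meant is the brown disc on the rack at (340,211); it gets a close crop.

```bash
python3 - <<'E'
from h import *
np.set_printoptions(precision=1,suppress=True)
print('top',world('top0',[(293,214),(340,217),(386,220),(168,208),(326,260),(362,156),(268,197),(267,226),(407,234)]))
print('side',world('side0',[(258,230),(280,261),(305,296),(207,163)]))
a=load('top0')[1]['pixels'][180:245,255:420];b=load('side0')[1]['pixels'][195:335,225:355];c=load('top0')[1]['pixels'][180:240,140:205]
A=cv2.resize(a,(792,312),interpolation=cv2.INTER_CUBIC);B=cv2.resize(b,(260,280),interpolation=cv2.INTER_CUBIC);C=cv2.resize(c,(303,280),interpolation=cv2.INTER_CUBIC)
o=np.zeros((592,792,3),np.uint8);o[:312]=A;o[312:,:260]=B;o[312:,270:573]=C
cv2.imwrite('pics/crop.png',np.clip(o*1.5,0,255))
# clouds
for f in('top0','side0'):
    s,d=load(f);h,w=d['depth'].shape
    K=np.array([[d['fx'],0,d['cx']],[0,d['fy'],d['cy']],[0,0,1]])
    u,v=np.meshgrid(np.arange(w),np.arange(h));n=cv2.undistortPoints(np.stack([u,v],-1).reshape(-1,1,2).astype(float),K,np.array(d['D'],float)).reshape(-1,2)
    z=d['depth'].reshape(-1);P=np.c_[n*z[:,None],z];Rw=cv2.Rodrigues(np.array(d['rvec'],float))[0]
    W=(P-np.array(d['tvec']).ravel())@Rw;W[z==0]=np.nan;np.save('pics/'+f+'.npy',W.reshape(h,w,3))
W=np.load('pics/top0.npy');c=W[185:232,145:200].reshape(-1,3)
for lo,hi in((50,70),(18,40)):
    q=c[(c[:,2]>lo)&(c[:,2]<hi)];q=q[(q[:,2]>0)];(x,y),r=cv2.minEnclosingCircle(q[:,:2].astype(np.float32));print('carrier',lo,x,y,r,np.median(q,0),len(q))
E
```

```text
top [[ 510.6 -143.7   64.4]
 [ 502.2 -264.6   63.2]
 [ 493.8 -382.4   64.3]
 [ 528.1  176.1   60.2]
 [ 387.5 -236.2   16.2]
 [ 668.1 -340.8   14. ]
 [ 548.2  -73.8  186.9]
 [ 478.7  -79.8    0.4]
 [ 454.4 -463.2   -0.1]]
side [[ 516.7 -155.3   69. ]
 [ 511.5 -271.6   67. ]
 [ 504.6 -390.2   69.3]
 [ 528.8  172.6   59.6]]
carrier 50 528.6740112304688 175.46531677246094 46.809783935546875 [528.2 175.6  60.3] 1057
carrier 18 529.0280151367188 175.66453552246094 61.77853775024414 [525.8 153.9  27.9] 659[ WARN:0@0.504] global loadsave.cpp:1063 imwrite_ Unsupported depth image for selected encoder is fallbacked to CV_8U.
```

View pics/crop.png

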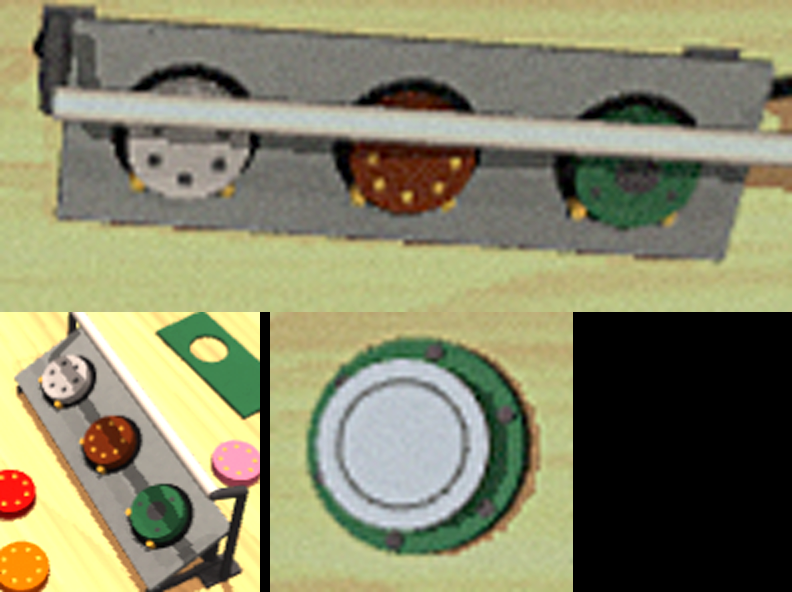

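The crop confirms the brown disc with brass rivets in the middle bay, bare steel in the +y bay, and green with the dark spot in the -y bay. The carrier is clear.

```bash
cat >> h.py <<'E'
def delta(p,rot):
    "shift (m) and turn from measured pose to target, in tool axes"
    s=arm.observe();Rm=R.from_rotvec(s['tcp_rot']);
    return np.round(Rm.inv().apply(np.array(p)-s['ee_pos'])/1000,4),np.round((Rm.inv()*rot).as_rotvec(),4)
E
python3 - <<'E'
from h import *
from scipy.optimize import minimize
np.set_printoptions(precision=2,suppress=True)
t=np.deg2rad(28)
C={'lining':(503,-268),'steel':(511,-148),'cover':(495,-386)}
for f in('top0','side0'):
    W=np.load(f'pics/{f}.npy').reshape(-1,3);W=W[~np.isnan(W[:,0])]
    # bare face plane: gather points near rack below lamp, fit plane constrained 28deg
    ce=np.array([503,-266]);
    psi=np.deg2rad(-4.03)
    m=(abs(W[:,0]-503)<70)&(abs(W[:,1]+266)<200)&(W[:,2]>20)&(W[:,2]<120);Q=W[m]
    ez=lambda p:np.array([-np.sin(t)*np.cos(p),-np.sin(t)*np.sin(p),np.cos(t)])
    n=ez(psi);h=Q@n;hist,e=np.histogram(h,bins=np.arange(h.min(),h.max(),1));i=np.argsort(hist)[-6:];print(f,'height peaks',[(round(e[k],1),int(hist[k])) for k in sorted(i)])
    ex=np.array([np.cos(t)*np.cos(psi),np.cos(t)*np.sin(psi),np.sin(t)]);ey=np.cross(n,ex)
    # disc tops: height via mode near expected
    res=[]
    for k,c in C.items():
        q=W[np.hypot(W[:,0]-c[0],W[:,1]-c[1])<28]; q=q[(q[:,2]>40)&(q[:,2]<110)];top=np.median(q@n)
        q=W[np.hypot(W[:,0]-c[0],W[:,1]-c[1])<50]; q=q[abs(q@n-top)<3]
        uv=np.c_[q@ex,q@ey].astype(np.float32)
        (a,b),r=cv2.minEnclosingCircle(uv)
        p=a*ex+b*ey+(top-16)*n
        # plane normal free fit
        g=q-q.mean(0);nn=np.linalg.svd(g,full_matrices=False)[2][2];nn*=np.sign(nn[2])
        print(k,'top',top,'r',r,'n',len(q),'face centre',p,'normal',nn,n)
        res.append(p)
    d=res[1]-res[2];print('yaw',np.degrees(np.arctan2(-d[0],d[1])),np.linalg.norm(d))
E
```

```text
top0 height peaks [(np.float64(-206.1), 568), (np.float64(-205.1), 843), (np.float64(-204.1), 931), (np.float64(-203.1), 597), (np.float64(-202.1), 258), (np.float64(-188.1), 255)]
lining top -188.07230311445252 r 33.22997283935547 n 314 face centre [ 521.01 -265.49   55.14] normal [-0.47  0.03  0.88] [-0.47  0.03  0.88]
steel top -187.90830855822756 r 33.434635162353516 n 312 face centre [ 529.67 -146.59   55.47] normal [-0.48  0.03  0.88] [-0.47  0.03  0.88]
cover top -187.95284458840936 r 33.127986907958984 n 311 face centre [ 512.36 -384.46   55.13] normal [-0.47  0.03  0.88] [-0.47  0.03  0.88]
yaw -4.161477989215696 238.4996211236098
side0 height peaks [(np.float64(-207.2), 307), (np.float64(-206.2), 516), (np.float64(-205.2), 679), (np.float64(-204.2), 806), (np.float64(-203.2), 679), (np.float64(-202.2), 492)]
lining top -188.1410360625342 r 34.079833984375 n 383 face centre [ 518.37 -264.04   53.6 ] normal [-0.47  0.03  0.88] [-0.47  0.03  0.88]
steel top -188.43471729699866 r 34.52529525756836 n 314 face centre [ 525.03 -144.52   52.34] normal [-0.47  0.04  0.88] [-0.47  0.03  0.88]
cover top -188.02714712894533 r 33.5125617980957 n 474 face centre [ 510.44 -383.6    53.99] normal [-0.46  0.03  0.89] [-0.47  0.03  0.88]
yaw -3.4930873445275332 239.52998265868555
```

```bash
cat >> h.py <<'E'
psi=np.deg2rad(-4.03);t=np.deg2rad(28)
RK=R.from_euler('z',psi)*R.from_euler('y',-t)   # rack face axes
FACE=RK*R.from_euler('x',np.pi)                  # tool on slope: x upslope, z into face
DOWN=R.from_euler('z',psi)*R.from_euler('x',np.pi)
N=RK.apply([0,0,1])
F={'lining':np.array([521,-265.5,55.1]),'steel':np.array([529.5,-146.3,55.1]),'cover':np.array([512.4,-384.6,55.1])}
PL=np.array([528.6,175.5,60.])
E
python3 - <<'E'
from h import *
s=arm.observe();M=R.from_rotvec(s['tcp_rot'])
print(delta([430,150,330],M*R.from_rotvec([0,0,1.5])))
print(delta(F['lining']+200*N,FACE), F['lining']+200*N)
E
```

```text
(array([-0.3742, -0.3651, -0.1075]), array([-0. ,  0. ,  1.5]))
(array([-0.4811, -0.7597, -0.0087]), array([-0.7131,  0.0736,  2.8589])) [ 427.33785154 -258.90122156  231.68951857]
```

apply_moves --rows '[[[1,-0.374,-0.365,-0.108,0,0,1.5],[1,-0.374,-0.365,-0.108,0,0,1.5],[1,-0.374,-0.365,-0.108,0,0,1.5],[1,-0.374,-0.365,-0.108,0,0,1.5],[1,-0.374,-0.365,-0.108,0,0,1.5],[1,-0.374,-0.365,-0.108,0,0,1.5],[1,-0.374,-0.365,-0.108,0,0,1.5],[1,-0.374,-0.365,-0.108,0,0,1.5],[1,-0.374,-0.365,-0.108,0,0,1.5],[1,-0.374,-0.365,-0.108,0,0,1.5],[1,-0.374,-0.365,-0.108,0,0,1.5],[1,-0.374,-0.365,-0.108,0,0,1.5]]]'

```text
time: 1.3
ee_pos: [431.8, 147.7, 331.5]
tcp_rot: [2.436, 1.982, 0.002]
ft_force: [0.0, 0.8, -0.9]
finger_gap: 87.8
grasp_force: 0.0
```

```bash
python3 - <<'E'
from h import *
s=arm.observe();print(s['joint_pos'],s['ee_pos'])
print(delta(F['lining']+200*N,FACE))
E
```

```text
[ 3.04049996e-01  4.23063173e-02  1.86630531e+00 -8.92818154e-04
  1.23123938e+00  5.08868703e-01] [431.7552239  147.67475404 331.52416647]
(array([-0.399 ,  0.0781,  0.0999]), array([-0.349 ,  0.3995,  1.4061]))
```

apply_moves --rows '[[[1,-0.399,0.078,0.1,-0.349,0.4,1.406],[1,-0.399,0.078,0.1,-0.349,0.4,1.406],[1,-0.399,0.078,0.1,-0.349,0.4,1.406],[1,-0.399,0.078,0.1,-0.349,0.4,1.406],[1,-0.399,0.078,0.1,-0.349,0.4,1.406],[1,-0.399,0.078,0.1,-0.349,0.4,1.406],[1,-0.399,0.078,0.1,-0.349,0.4,1.406],[1,-0.399,0.078,0.1,-0.349,0.4,1.406],[1,-0.399,0.078,0.1,-0.349,0.4,1.406],[1,-0.399,0.078,0.1,-0.349,0.4,1.406],[1,-0.399,0.078,0.1,-0.349,0.4,1.406],[1,-0.399,0.078,0.1,-0.349,0.4,1.406]]]'

```text
time: 2.5
ee_pos: [427.0, -255.2, 230.5]
tcp_rot: [3.034, -0.093, 0.752]
ft_force: [1.3, -0.4, 0.5]
finger_gap: 88.0
grasp_force: 0.0
```

```bash
python3 - <<'E'
from h import *
np.set_printoptions(precision=3,suppress=True)
s,d=snap('wrist','w1');print(s['joint_pos'],s['ee_pos'])
print(delta(F['lining']+200*N,FACE),delta(F['lining']+2*N,FACE))
K=d['hand_eye'];print(K)
E
```

```text
[-0.748  0.09   2.172  0.581  0.57   0.438] [ 427.031 -255.207  230.495]
(array([ 0.001,  0.004, -0.001]), array([-0.004,  0.002,  0.008])) (array([0.001, 0.004, 0.197]), array([-0.004,  0.002,  0.008]))
[[   0.001   -0.971   -0.24    65.445]
 [   1.       0.001   -0.       0.284]
 [   0.      -0.24     0.971 -161.23 ]
 [   0.       0.       0.       1.   ]]
```

View pics/w1.png

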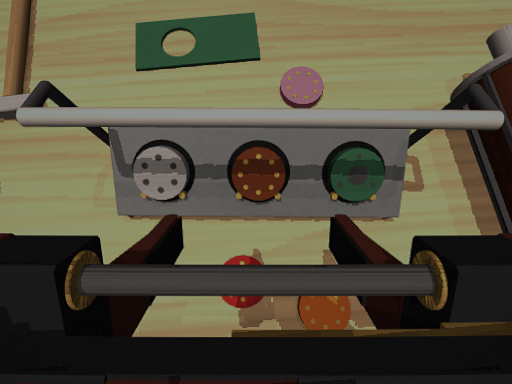

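The wrist view shows the steel (163,172), lining (259,172) and cover (357,172) fully in view, with the lamp above them in the picture. I'll cross-check the centres with this camera.

```bash
python3 - <<'E'
from h import *
np.set_printoptions(precision=2,suppress=True)
s,d=load('w1')
K=np.array([[d['fx'],0,d['cx']],[0,d['fy'],d['cy']],[0,0,1]]);w,h=512,384
u,v=np.meshgrid(np.arange(w),np.arange(h));n=cv2.undistortPoints(np.stack([u,v],-1).reshape(-1,1,2).astype(float),K,np.array(d['D'],float)).reshape(-1,2)
z=d['depth'].reshape(-1);P=np.c_[n*z[:,None],z,np.ones(len(z))]
T=np.eye(4);T[:3,:3]=R.from_rotvec(s['tcp_rot']).as_matrix();T[:3,3]=s['ee_pos']
W=(P@(T@np.array(d['hand_eye'])).T)[:,:3].reshape(h,w,3)
for k,c in dict(steel=(163,172),lining=(259,172),cover=(357,172)).items():
    q=W[c[1]-45:c[1]+45,c[0]-45:c[0]+45].reshape(-1,3);L=RK.inv().apply(q);top=np.median(L[:,2][np.hypot(*(L-RK.inv().apply(W[c[1],c[0]]))[:,:2].T)<25])
    g=L[(abs(L[:,2]-top)<3)];(a,b),r=cv2.minEnclosingCircle(g[:,:2].astype(np.float32))
    print(k,RK.apply([a,b,top-16]),F[k],r,top,(F[k]@N)+16, 'face',np.median(L[:,2][abs(L[:,2]-top+16)<4]))
E
```

```text
steel [ 528.47 -144.36   54.08] [ 529.5 -146.3   55.1] 32.98894500732422 -188.5018292110297 -188.14713210216757 face -204.5515962695662
lining [ 520.62 -263.82   54.21] [ 521.  -265.5   55.1] 32.86445999145508 -188.65105560906892 -188.09936274126957 face -204.64621838624257
cover [ 512.48 -383.72   54.24] [ 512.4 -384.6   55.1] 33.30164337158203 -188.7705044526452 -188.0014629169241 face -204.78416599659957
```

```bash
cat >> h.py <<'E'
F={'lining':np.array([520.7,-264.5,54.6]),'steel':np.array([528.8,-145.2,54.6]),'cover':np.array([512.4,-384.1,54.6])}
E
python3 - <<'E'
from h import *
print(delta(F['lining']+3*N,FACE))
E
```

```text
(array([0.0003, 0.0032, 0.1966]), array([-0.0037,  0.0022,  0.0083]))
```

apply_moves --rows '[[[1,0,0.003,0.03,-0.004,0.002,0.008],[1,0,0.003,0.07,-0.004,0.002,0.008],[1,0,0.003,0.11,-0.004,0.002,0.008],[1,0,0.003,0.145,-0.004,0.002,0.008],[1,0,0.003,0.17,-0.004,0.002,0.008],[1,0,0.003,0.185,-0.004,0.002,0.008],[1,0,0.003,0.193,-0.004,0.002,0.008],[1,0,0.003,0.195,-0.004,0.002,0.008],[1,0,0.003,0.196,-0.004,0.002,0.008],[1,0,0.003,0.196,-0.004,0.002,0.008]]]'

```text
time: 3.55
ee_pos: [518.9, -264.9, 58.0]
tcp_rot: [3.029, -0.111, 0.757]
ft_force: [0.3, -0.4, 0.6]
finger_gap: 87.9
grasp_force: 0.0
```

```bash
python3 - <<'E'
from h import *
print(delta(F['lining']+3*N,FACE),arm.observe()['ft_force'])
E
```

```text
(array([-0.0001, -0.0005,  0.0008]), array([ 0.0013, -0.0012, -0.0025])) [ 0.27040274 -0.41749315  0.6136485 ]
```

apply_moves --rows '[[[0.6,0,0,0.0005,0,0,0],[0.6,0,0,0.0005,0,0,0],[0.6,0,0,0.0005,0,0,0],[0.6,0,0,0.0005,0,0,0],[0.6,0,0,0.0005,0,0,0],[0.6,0,0,0.0005,0,0,0]]]'

```text
time: 4.15
ee_pos: [518.9, -264.4, 57.5]
tcp_rot: [3.03, -0.112, 0.758]
ft_force: [0.2, 5.1, 5.9]
finger_gap: 65.3
grasp_force: 30.0
```

```bash
python3 - <<'E'
from h import *
s=arm.observe();print((s['ee_pos']-F['lining'])@N)
print(delta([420,0,280],DOWN))
E
```

```text
3.3696495516214355
(array([ 0.0003, -0.2568, -0.2515]), array([-0.001 , -0.4899, -0.0037]))
```

apply_moves --rows '[[[0.6,0,0,-0.005,0,0,0],[0.6,0,0,-0.02,0,0,0],[0.6,0,0,-0.05,0,0,0],[0.6,0,0,-0.09,0,0,0],[0.6,0,0,-0.13,0,0,0],[0.6,0,0,-0.17,0,0,0],[0.6,0,-0.03,-0.2,0,-0.1,0],[0.6,0,-0.07,-0.22,0,-0.2,0],[0.6,0,-0.115,-0.24,0,-0.3,0],[0.6,0,-0.16,-0.25,0,-0.4,0],[0.6,0,-0.21,-0.252,0,-0.49,0],[0.6,0,-0.257,-0.252,0,-0.49,0]]]'

```text
time: 5.35
ee_pos: [420.9, -28.2, 279.2]
tcp_rot: [3.139, -0.118, 0.001]
ft_force: [1.2, 0.3, -1.6]
finger_gap: 65.7
grasp_force: 30.0
```

```bash
python3 - <<'E'
from h import *
print(arm.observe()['joint_pos'],delta(PL+[0,0,40],DOWN),delta(PL+[0,0,10],DOWN))
E
```

```text
[-9.45455356e-02  3.98176119e-02  1.99476342e+00 -8.09920014e-04
  1.10620442e+00  1.55175293e+00] (array([ 0.092 , -0.2113,  0.1791]), array([ 0.0007, -0.0008, -0.0048])) (array([ 0.0919, -0.2113,  0.2091]), array([ 0.0007, -0.0008, -0.0048]))
```

apply_moves --rows '[[[0.6,0.02,-0.04,0.03,0,0,0],[0.6,0.045,-0.085,0.065,0,0,0],[0.6,0.07,-0.13,0.1,0,0,0],[0.6,0.085,-0.165,0.13,0,0,0],[0.6,0.094,-0.18,0.155,0,0,0],[0.6,0.096,-0.183,0.17,0,0,0],[0.6,0.096,-0.183,0.18,0,0,0],[0.6,0.096,-0.183,0.18,0,0,0],[0.6,0.096,-0.183,0.18,0,0,0],[0.6,0.096,-0.183,0.18,0,0,0],[0.6,0.096,-0.183,0.18,0,0,0]]]'

```text
time: 6.45
ee_pos: [528.5, 145.4, 99.1]
tcp_rot: [-3.138, 0.119, -0.002]
ft_force: [1.1, 0.1, -1.7]
finger_gap: 65.5
grasp_force: 30.0
```

```bash
python3 - <<'E'
from h import *
np.set_printoptions(precision=4,suppress=True)
s,d=snap('wrist','w2');print(s['ft_force'],delta(PL+[0,0,10],DOWN))
s,d=snap('side','s2')
snap('top','t2')
a=load('w2')[1]['pixels'];b=load('s2')[1]['pixels'][80:230,130:330];c=load('t2')[1]['pixels'][160:260,120:260]
o=np.zeros((600,800,3),np.uint8);o[:300,:400]=cv2.resize(a,(400,300));o[:300,400:]=cv2.resize(b,(400,300));o[300:,:420]=cv2.resize(c,(420,300));cv2.imwrite('pics/c2.png',o)
E
```

```text
[ 1.1026  0.1058 -1.6944] (array([-0.0022, -0.0299,  0.029 ]), array([-0.0013, -0.0011, -0.005 ]))
```

View pics/c2.png

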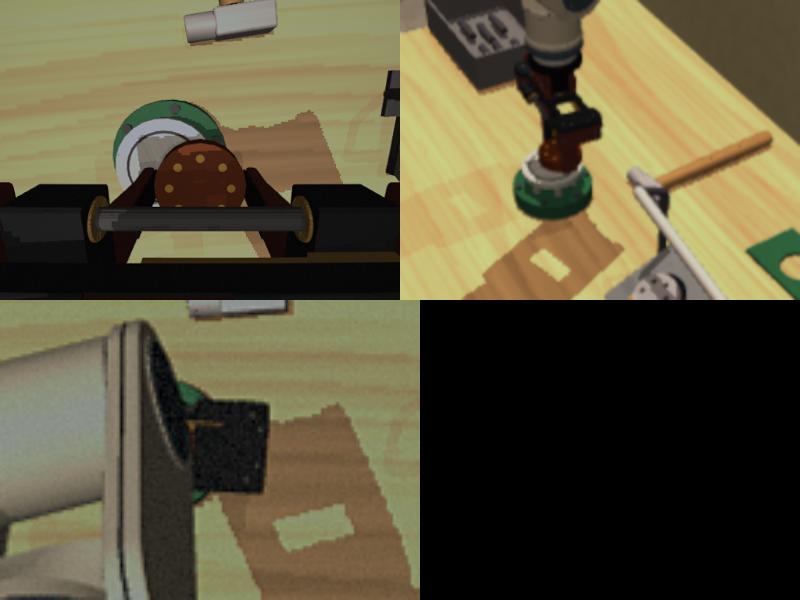

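The lining is held level in the fingers at (200,170) in the wrist panel. The hand is 30 mm short of the plate in y. Next I'll measure the disc's offset in the hand.

```bash
cat >> h.py <<'E'
def wcloud(f,tool=False):
    s,d=load(f);K=np.array([[d['fx'],0,d['cx']],[0,d['fy'],d['cy']],[0,0,1]]);w,h=512,384
    u,v=np.meshgrid(np.arange(w),np.arange(h));n=cv2.undistortPoints(np.stack([u,v],-1).reshape(-1,1,2).astype(float),K,np.array(d['D'],float)).reshape(-1,2)
    z=d['depth'].reshape(-1);P=np.c_[n*z[:,None],z,np.ones(len(z))]@np.array(d['hand_eye']).T;P[z==0]=np.nan
    P=P[:,:3]
    if not tool:P=R.from_rotvec(s['tcp_rot']).apply(P)+s['ee_pos']
    return P.reshape(h,w,3)
def circ(xy,r):
    "fit centre to the visible far arc: outer points, fixed radius"
    from scipy.optimize import least_squares
    xy=xy[~np.isnan(xy).any(1)];h=cv2.convexHull(xy.astype(np.float32)).reshape(-1,2)
    f=least_squares(lambda c:np.hypot(*(h-c).T)-r,xy.mean(0),loss='soft_l1');return f.x,np.abs(f.fun).mean(),h
def held(f,box):
    P=wcloud(f,True)[box[1]:box[3],box[0]:box[2]].reshape(-1,3);P=P[~np.isnan(P[:,0])]
    z0=np.median(P[:,2][(abs(P[:,1])<15)&(abs(P[:,0])<30)&(P[:,2]>-30)]);g=P[(abs(P[:,2]-z0)<3)&(np.hypot(P[:,0],P[:,1])<42)]
    A=np.c_[g[:,:2],np.ones(len(g))];c=np.linalg.lstsq(A,g[:,2],rcond=None)[0]
    h=g[g[:,0]>5]  # far arc
    print('held: top z(tool)',z0,'tilt',c[:2],'minEncl',cv2.minEnclosingCircle(g[:,:2].astype(np.float32)),'arc fit',circ(h[:,:2],33)[:2],'max x',g[:,0].max(),'n',len(g))
E
python3 - <<'E'
from h import *
np.set_printoptions(precision=3,suppress=True)
held('w2',(190,170,325,272))
W=wcloud('w2').reshape(-1,3);q=W[(abs(W[:,2]-60)<4)&(np.hypot(W[:,0]-528,W[:,1]-175)<70)];print(np.median(q,0),cv2.minEnclosingCircle(q[:,:2].astype(np.float32)))
E
```

```text
held: top z(tool) -12.327872091794731 tilt [ 0.004 -0.   ] minEncl ((6.216455459594727, 1.3237237930297852), 37.30553436279297) arc fit (array([0.301, 0.284]), np.float64(3.4939032883433687)) max x 33.51862237810724 n 8322
[552.484 190.643  59.731] ((532.62744140625, 180.126708984375), 46.5446662902832)
```

```bash
python3 - <<'E'
from h import *
from scipy.optimize import least_squares
np.set_printoptions(precision=2,suppress=True)
W=wcloud('w2');m=((abs(W[:,:,2]-60)<4)&(np.hypot(W[:,:,0]-528,W[:,:,1]-175)<60))
q=W[m]
c0=np.array([530,177.])
for it in range(3):
    a=np.arctan2(q[:,1]-c0[1],q[:,0]-c0[0]);r=np.hypot(q[:,0]-c0[0],q[:,1]-c0[1]);E=[]
    for b in np.arange(-np.pi,np.pi,.1):
        k=(a>=b)&(a<b+.1)
        if k.sum()>5 and r[k].max()>40:E.append(q[k][r[k].argmax(),:2])
    E=np.array(E);f=least_squares(lambda c:np.hypot(*(E-c[:2]).T)-47,c0,loss='soft_l1');c0=f.x[:2];print(f.x,np.abs(f.fun).mean(),len(E))
W=np.load('pics/top0.npy');c=W[185:232,145:200].reshape(-1,3);q=c[(c[:,2]>55)&(c[:,2]<65)]
print(np.degrees(np.unique(np.round(np.arctan2(*(E-c0).T[::-1]),1))))
E
```

```text
[528.41 177.6 ] 0.5439041214255329 33
[528.41 177.59] 0.5547282058567496 33
[528.41 177.59] 0.5547282058567496 33
[-57.3  -51.57 -45.84 -40.11 -34.38 -28.65 -22.92 -17.19 -11.46  -5.73
   0.     5.73  11.46  17.19  22.92  28.65  34.38  45.84  57.3   63.03
  68.75  74.48  80.21  91.67  97.4  103.13 108.86 114.59 160.43]
```

```bash
echo "PL=np.array([528.5,176.7,60.])" >> h.py; python3 - <<'E'
from h import *
print(delta(PL+[-.4,0,8],DOWN))
E
```

```text
(array([-0.0025, -0.0309,  0.0306]), array([-0.0011, -0.0004, -0.0048]))
```

apply_moves --rows '[[[0.6,-0.001,-0.015,0,0,0,-0.004],[0.6,-0.002,-0.028,0.005,0,0,-0.004],[0.6,-0.0025,-0.031,0.012,0,0,-0.004],[0.6,-0.0025,-0.031,0.02,0,0,-0.004],[0.6,-0.0025,-0.031,0.026,0,0,-0.004],[0.6,-0.0025,-0.031,0.03,0,0,-0.004],[0.6,-0.0025,-0.031,0.03,0,0,-0.004],[0.6,-0.0025,-0.031,0.03,0,0,-0.004]]]'

```text
time: 7.4
ee_pos: [527.7, 176.7, 67.6]
tcp_rot: [-3.139, 0.112, 0.002]
ft_force: [-0.6, -0.0, -1.9]
finger_gap: 65.1
grasp_force: 30.0
```

```bash
python3 - <<'E'
from h import *
print(delta(PL+[-.4,0,3.5],DOWN),arm.observe()['ft_force'],arm.observe()['ee_pos'])
E
```

```text
(array([ 0.0004, -0.    ,  0.0041]), array([-0.0005,  0.0012, -0.0007])) [-0.62125085 -0.01182503 -1.88951505] [527.6901788  176.69900588  67.61703718]
```

apply_moves --rows '[[[0.6,0.0003,0,0.001,0,0.001,0],[0.6,0.0003,0,0.002,0,0.001,0],[0.6,0.0003,0,0.003,0,0.001,0],[0.6,0.0003,0,0.0035,0,0.001,0],[0.6,0.0003,0,0.004,0,0.001,0],[0.6,0.0003,0,0.0042,0,0.001,0]]]'

```text
time: 8.0
ee_pos: [528.0, 177.0, 63.5]
tcp_rot: [-3.139, 0.111, -0.0]
ft_force: [0.1, -0.1, -0.8]
finger_gap: 65.4
grasp_force: 30.0
```

apply_moves --rows '[[[0.6,0,0,0.0004,0,0,0],[0.6,0,0,0.0004,0,0,0]]]'

```text
time: 8.2
ee_pos: [528.0, 177.0, 63.1]
tcp_rot: [-3.139, 0.111, -0.0]
ft_force: [-0.3, 0.2, -0.8]
finger_gap: 65.8
grasp_force: 30.0
```

apply_moves --rows '[[[0.6,0,0,0.0004,0,0,0],[0.6,0,0,0.0005,0,0,0]]]'

```text
time: 8.4
ee_pos: [528.0, 177.0, 63.0]
tcp_rot: [-3.139, 0.111, -0.0]
ft_force: [-0.9, -0.5, 6.5]
finger_gap: 65.3
grasp_force: 30.0
```

apply_moves --rows '[[[0.6,0,0,-0.0002,0,0,0],[1,0,0,-0.0002,0,0,0],[1,0,0,-0.0002,0,0,0],[1,0,0,-0.0002,0,0,0],[1,0,0,-0.0002,0,0,0],[1,0,0,-0.005,0,0,0],[1,0,0,-0.03,0,0,0],[1,0,0,-0.07,0,0,0],[1,0,0,-0.11,0,0,0],[1,0,0,-0.14,0,0,0],[1,0,0,-0.14,0,0,0],[1,0,0,-0.14,0,0,0]]]'

```text
time: 9.6
ee_pos: [528.1, 176.9, 203.3]
tcp_rot: [-3.138, 0.111, -0.003]
ft_force: [-0.7, 0.0, -0.3]
finger_gap: 87.9
grasp_force: 0.0
```

```bash
cat >> h.py <<'E'
def disc(f,z,r,z_tol=3,rng=55):
    from scipy.optimize import least_squares
    W=wcloud(f).reshape(-1,3) if f[0]=='w' else None
    q=W[(abs(W[:,2]-z)<z_tol)&(np.hypot(*(W[:,:2]-PL[:2]).T)<rng)];c=PL[:2]
    for _ in range(4):
        a=np.arctan2(q[:,1]-c[1],q[:,0]-c[0]);rr=np.hypot(*(q[:,:2]-c).T);E=[]
        for b in np.arange(-np.pi,np.pi,.1):
            k=(a>=b)&(a<b+.1)&(rr<r+5)
            if k.sum()>3 and rr[k].max()>r-5:E.append(q[k][rr[k].argmax(),:2])
        E=np.array(E);fit=least_squares(lambda c:np.hypot(*(E-c).T)-r,c,loss='soft_l1');c=fit.x
    print('disc',c,'z',np.nanmedian(q[np.hypot(*(q[:,:2]-c).T)<r-6,2]) if r<40 else np.median(q[:,2]),'res',np.abs(fit.fun).mean(),len(E))
E
python3 - <<'E'
from h import *
np.set_printoptions(precision=2,suppress=True)
snap('wrist','w3');disc('w3',76,33);disc('w3',60,47)
print(delta([430,0,270],DOWN),delta(F['steel']+200*N,FACE))
E
```

```text
disc [528.35 176.74] z 75.53582702996376 res 0.5223251536260705 63
disc [528.53 178.01] z 59.54903790116387 res 0.5037818663192487 63
(array([-0.08,  0.18, -0.07]), array([-0.,  0., -0.])) (array([-0.07,  0.32, -0.03]), array([-0.  ,  0.49, -0.  ]))
```

View pics/w3.png

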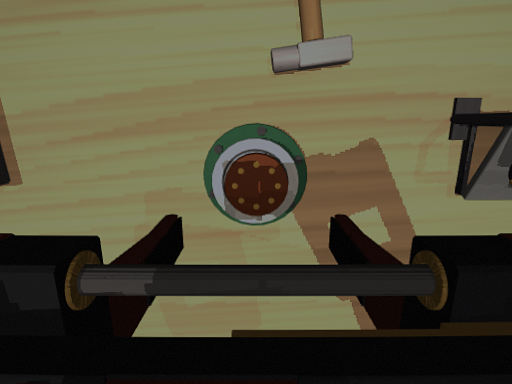

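```bash
python3 - <<'E'
from h import *
np.set_printoptions(precision=4,suppress=True)
print(delta(F['steel']+200*N,FACE),F['steel']+200*N)
E
```

```text
(array([-0.0698,  0.321 , -0.0291]), array([-0.0003,  0.4893, -0.0003])) [ 435.1379 -138.6012  231.1895]
```

apply_moves --rows '[[[1,-0.02,0.03,-0.02,0,0.05,0],[1,-0.035,0.07,-0.03,0,0.12,0],[1,-0.05,0.11,-0.035,0,0.2,0],[1,-0.065,0.15,-0.035,0,0.28,0],[1,-0.07,0.19,-0.035,0,0.36,0],[1,-0.07,0.23,-0.03,0,0.44,0],[1,-0.07,0.27,-0.029,0,0.489,0],[1,-0.07,0.3,-0.029,0,0.489,0],[1,-0.07,0.315,-0.029,0,0.489,0],[1,-0.07,0.321,-0.029,0,0.489,0],[1,-0.07,0.321,-0.029,0,0.489,0],[1,-0.07,0.321,-0.029,0,0.489,0]]]'

```text
time: 10.85
ee_pos: [435.1, -137.6, 230.7]
tcp_rot: [3.032, -0.107, 0.754]
ft_force: [-0.8, -1.4, 0.1]
finger_gap: 87.7
grasp_force: 0.0
```

```bash
python3 - <<'E'
from h import *
np.set_printoptions(precision=4,suppress=True)
print(delta(F['steel']+3*N,FACE))
E
```

```text
(array([0.0006, 0.0012, 0.1966]), array([-0.0013,  0.0013, -0.0006]))
```

apply_moves --rows '[[[1,0,0.001,0.03,0,0.001,0],[1,0,0.001,0.07,0,0.001,0],[1,0.0005,0.001,0.11,0,0.001,0],[1,0.0005,0.001,0.145,0,0.001,0],[1,0.0005,0.001,0.17,0,0.001,0],[1,0.0005,0.001,0.185,0,0.001,0],[1,0.0005,0.001,0.193,0,0.001,0],[1,0.0005,0.001,0.195,0,0.001,0],[1,0.0005,0.001,0.196,0,0.001,0],[1,0.0005,0.001,0.196,0,0.001,0]]]'

```text
time: 11.85
ee_pos: [527.6, -144.5, 58.4]
tcp_rot: [3.031, -0.105, 0.757]
ft_force: [0.2, -0.2, 0.9]
finger_gap: 87.7
grasp_force: 0.0
```

```bash
python3 - <<'E'
from h import *
np.set_printoptions(precision=4,suppress=True)
print(delta(F['steel']+3*N,FACE))
E
```

```text
(array([-0.0007,  0.0006,  0.0009]), array([-0.0017, -0.0005,  0.0008]))
```

apply_moves --rows '[[[0.6,-0.0005,0.0005,0.0005,0,0,0],[0.6,-0.0005,0.0005,0.0005,0,0,0],[0.6,-0.0005,0.0005,0.0005,0,0,0],[0.6,-0.0005,0.0005,0.0005,0,0,0],[0.6,-0.0005,0.0005,0.0005,0,0,0],[0.6,-0.0005,0.0005,0.0005,0,0,0]]]'

```text
time: 12.45
ee_pos: [528.2, -145.1, 58.8]
tcp_rot: [3.032, -0.105, 0.762]
ft_force: [1.6, 7.8, 2.2]
finger_gap: 65.3
grasp_force: 30.0
```

```bash
python3 - <<'E'
from h import *
np.set_printoptions(precision=4,suppress=True)
print((arm.observe()['ee_pos']-F['steel'])@N,delta([440,20,260],DOWN))
E
```

```text
3.996759448021288 (array([ 0.0074, -0.1592, -0.2238]), array([-0.0033, -0.4927,  0.0008]))
```

apply_moves --rows '[[[0.6,0,0,-0.005,0,0,0],[0.6,0,0,-0.02,0,0,0],[0.6,0,0,-0.05,0,0,0],[0.6,0,0,-0.09,0,0,0],[0.6,0,0,-0.13,0,0,0],[0.6,0,0,-0.165,0,0,0],[0.6,0,-0.02,-0.195,0,-0.08,0],[0.6,0,-0.05,-0.215,0,-0.18,0],[0.6,0.005,-0.09,-0.224,0,-0.28,0],[0.6,0.007,-0.13,-0.224,0,-0.38,0],[0.6,0.007,-0.159,-0.224,0,-0.46,0],[0.6,0.007,-0.159,-0.224,0,-0.49,0]]]'

```text
time: 13.65
ee_pos: [441.0, 21.6, 261.5]
tcp_rot: [3.139, -0.11, 0.0]
ft_force: [1.0, 0.1, -4.4]
finger_gap: 65.8
grasp_force: 30.0
```

```bash
python3 - <<'E'
from h import *
np.set_printoptions(precision=4,suppress=True)
print(delta(PL+[0,0,50],DOWN))
E
```

```text
(array([ 0.0764, -0.161 ,  0.1513]), array([ 0.001 , -0.0001,  0.0004]))
```

apply_moves --rows '[[[0.6,0.02,-0.03,0.02,0,0,0],[0.6,0.04,-0.07,0.05,0,0,0],[0.6,0.06,-0.11,0.08,0,0,0],[0.6,0.072,-0.14,0.11,0,0,0],[0.6,0.076,-0.155,0.135,0,0,0],[0.6,0.0765,-0.161,0.147,0,0,0],[0.6,0.0765,-0.161,0.151,0,0,0],[0.6,0.0765,-0.161,0.151,0,0,0],[0.6,0.0765,-0.161,0.151,0,0,0]]]'

```text
time: 14.55
ee_pos: [527.7, 173.7, 109.4]
tcp_rot: [-3.139, 0.113, -0.002]
ft_force: [0.2, -1.3, -3.4]
finger_gap: 65.1
grasp_force: 30.0
```

```bash
python3 - <<'E'
from h import *
np.set_printoptions(precision=4,suppress=True)
snap('wrist','w4');held('w4',(190,170,325,272))
print(delta([528.2,177.2,80.5],DOWN))
E
```

```text
held: top z(tool) -11.61439561935768 tilt [ 0.0072 -0.0017] minEncl ((7.3599772453308105, 1.136928677558899), 37.48152542114258) arc fit (array([-1.0029,  0.1751]), np.float64(3.0513805398043403)) max x 32.20542220061241 n 8046
(array([-0.    , -0.0034,  0.0291]), array([-0.0012, -0.002 , -0.0015]))
```

apply_moves --rows '[[[0.6,0.001,-0.0032,0.008,0,-0.002,-0.001],[0.6,0.001,-0.0032,0.016,0,-0.002,-0.001],[0.6,0.001,-0.0032,0.022,0,-0.002,-0.001],[0.6,0.001,-0.0032,0.026,0,-0.002,-0.001],[0.6,0.001,-0.0032,0.027,0,-0.002,-0.001],[0.6,0.001,-0.0032,0.028,0,-0.002,-0.001],[0.6,0.001,-0.0032,0.0288,0,-0.002,-0.001],[0.6,0.001,-0.0032,0.0288,0,-0.002,-0.001]]]'

```text
time: 15.4
ee_pos: [528.6, 177.6, 79.7]
tcp_rot: [-3.139, 0.109, 0.003]
ft_force: [-1.4, -0.5, 0.4]
finger_gap: 65.3
grasp_force: 30.0
```

apply_moves --rows '[[[0.6,0.0004,0.0004,0.0002,0,0,0],[0.6,0.0004,0.0004,0.0002,0,0,0]]]'

```text
time: 15.6
ee_pos: [529.0, 177.5, 79.7]
tcp_rot: [-3.138, 0.11, 0.003]
ft_force: [-3.6, 0.9, 5.3]
finger_gap: 65.2
grasp_force: 30.0
```

apply_moves --rows '[[[0.6,0.0003,0.0003,0,0,0,0],[1,0.0003,0.0003,0,0,0,0],[1,0.0003,0.0003,0,0,0,0],[1,0.0003,0.0003,0,0,0,0],[1,0.0003,0.0003,0,0,0,0],[1,0,0,-0.005,0,0,0],[1,0,0,-0.03,0,0,0],[1,0,0,-0.065,0,0,0],[1,0,0,-0.1,0,0,0],[1,0,0,-0.125,0,0,0],[1,0,0,-0.125,0,0,0],[1,0,0,-0.125,0,0,0]]]'

```text
time: 16.8
ee_pos: [529.2, 177.1, 204.4]
tcp_rot: [-3.139, 0.109, 0.001]
ft_force: [-0.3, -0.4, 0.2]
finger_gap: 88.3
grasp_force: 0.0
```

```bash
python3 - <<'E'
from h import *
np.set_printoptions(precision=4,suppress=True)
snap('wrist','w5');disc('w5',92,33);disc('w5',60,47)
print(delta([420,-100,290],DOWN),delta(F['cover']+200*N,FACE),F['cover']+200*N)
E
```

```text
disc [528.2446 177.1141] z 91.5512952051768 res 0.4840196505990241 63
disc [528.5241 177.988 ] z 59.521325421884015 res 0.4432985118542823 63
(array([-0.0893,  0.2838, -0.0864]), array([-0.0003,  0.0028,  0.0007])) (array([-0.0711,  0.5607, -0.0277]), array([-0.0004,  0.4915,  0.0006])) [ 418.7379 -377.5012  231.1895]
```

View pics/w5.png

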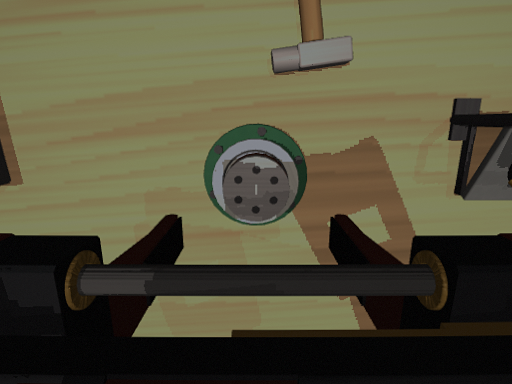

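The steel disc at (256,188) sits squarely on the lining, within 1 mm of the plate's centre by fit. Next is the cover.

apply_moves --rows '[[[1,-0.02,0.03,-0.02,0,0.03,0],[1,-0.04,0.07,-0.035,0,0.08,0],[1,-0.06,0.115,-0.04,0,0.13,0],[1,-0.07,0.16,-0.04,0,0.18,0],[1,-0.071,0.205,-0.04,0,0.23,0],[1,-0.071,0.25,-0.04,0,0.28,0],[1,-0.071,0.295,-0.04,0,0.33,0],[1,-0.071,0.34,-0.04,0,0.38,0],[1,-0.071,0.385,-0.035,0,0.43,0],[1,-0.071,0.43,-0.03,0,0.48,0],[1,-0.071,0.475,-0.028,0,0.491,0],[1,-0.071,0.51,-0.028,0,0.491,0]]]'

```text
time: 18.05
ee_pos: [420.9, -328.2, 229.6]
tcp_rot: [3.033, -0.11, 0.754]
ft_force: [1.4, 0.3, 0.7]
finger_gap: 87.9
grasp_force: 0.0
```

```bash
python3 - <<'E'
from h import *
np.set_printoptions(precision=4,suppress=True)
print(delta(F['cover']+150*N,FACE),arm.observe()['joint_pos'])
E
```

```text
(array([0.0021, 0.0495, 0.049 ]), array([-0.0023,  0.0018, -0.0027])) [-0.8847  0.1654  2.0837  0.6115  0.638   0.3074]
```

apply_moves --rows '[[[1,0.001,0.025,0,-0.002,0.002,-0.003],[1,0.002,0.045,0.01,-0.002,0.002,-0.003],[1,0.002,0.0495,0.03,-0.002,0.002,-0.003],[1,0.002,0.0495,0.045,-0.002,0.002,-0.003],[1,0.002,0.0495,0.049,-0.002,0.002,-0.003],[1,0.002,0.0495,0.049,-0.002,0.002,-0.003]]]'

```text
time: 18.65
ee_pos: [443.9, -376.4, 188.1]
tcp_rot: [3.031, -0.101, 0.756]
ft_force: [0.9, -0.5, 0.4]
finger_gap: 87.8
grasp_force: 0.0
```

```bash
python3 - <<'E'
from h import *
np.set_printoptions(precision=4,suppress=True)
print(delta(F['cover']+3*N,FACE))
E
```

```text
(array([-0.0019,  0.0031,  0.1472]), array([-0.0015, -0.0003,  0.003 ]))
```

apply_moves --rows '[[[1,-0.001,0.003,0.03,-0.001,0,0.003],[1,-0.0015,0.003,0.065,-0.001,0,0.003],[1,-0.0015,0.003,0.095,-0.001,0,0.003],[1,-0.0015,0.003,0.12,-0.001,0,0.003],[1,-0.0015,0.003,0.135,-0.001,0,0.003],[1,-0.0015,0.003,0.143,-0.001,0,0.003],[1,-0.0015,0.003,0.146,-0.001,0,0.003],[1,-0.0015,0.003,0.147,-0.001,0,0.003],[1,-0.0015,0.003,0.147,-0.001,0,0.003],[1,-0.0015,0.003,0.147,-0.001,0,0.003]]]'

```text
time: 19.65
ee_pos: [511.9, -386.1, 60.2]
tcp_rot: [3.026, -0.107, 0.76]
ft_force: [0.6, 0.4, -0.9]
finger_gap: 87.8
grasp_force: 0.0
```

```bash
python3 - <<'E'
from h import *
np.set_printoptions(precision=4,suppress=True)
print(delta(F['cover']+3.5*N,FACE))
E
```

```text
(array([-0.0023, -0.002 ,  0.0016]), array([ 0.0029, -0.0033,  0.0005]))
```

apply_moves --rows '[[[1,-0.0015,-0.002,0.001,0.003,-0.003,0],[1,-0.002,-0.002,0.0013,0.003,-0.003,0],[1,-0.002,-0.002,0.0015,0.003,-0.003,0],[0.6,-0.002,-0.002,0.0015,0.003,-0.003,0],[0.6,-0.002,-0.002,0.0015,0.003,-0.003,0],[0.6,-0.002,-0.002,0.0015,0.003,-0.003,0],[0.6,-0.002,-0.002,0.0015,0.003,-0.003,0],[0.6,-0.002,-0.002,0.0015,0.003,-0.003,0],[0.6,-0.002,-0.002,0.0015,0.003,-0.003,0]]]'

```text
time: 20.55
ee_pos: [510.9, -383.7, 57.0]
tcp_rot: [3.031, -0.106, 0.755]
ft_force: [0.4, -1.2, 0.3]
finger_gap: 65.2
grasp_force: 30.0
```

```bash
python3 - <<'E'
from h import *
np.set_printoptions(precision=4,suppress=True)
print((arm.observe()['ee_pos']-F['cover'])@N,delta([415,-130,290],DOWN))
E
```

```text
2.8432761623428395 (array([ 0.0091, -0.2466, -0.2588]), array([-0.0008, -0.4881,  0.0005]))
```

apply_moves --rows '[[[0.6,0,0,-0.005,0,0,0],[0.6,0,0,-0.02,0,0,0],[0.6,0,0,-0.05,0,0,0],[0.6,0,0,-0.09,0,0,0],[0.6,0,0,-0.13,0,0,0],[0.6,0,0,-0.17,0,0,0],[0.6,0,-0.03,-0.2,0,-0.1,0],[0.6,0,-0.065,-0.225,0,-0.2,0],[0.6,0,-0.105,-0.245,0,-0.3,0],[0.6,0.005,-0.15,-0.255,0,-0.4,0],[0.6,0.009,-0.195,-0.259,0,-0.488,0],[0.6,0.009,-0.24,-0.259,0,-0.488,0]]]'

```text
time: 21.75
ee_pos: [416.1, -135.3, 291.8]
tcp_rot: [3.138, -0.109, 0.002]
ft_force: [2.2, 0.6, -1.2]
finger_gap: 65.5
grasp_force: 30.0
```

```bash
python3 - <<'E'
from h import *
np.set_printoptions(precision=4,suppress=True)
print(delta(PL+[0,0,70],DOWN))
E
```

```text
(array([ 0.0903, -0.3193,  0.1614]), array([ 0.0014, -0.0012,  0.0008]))
```

apply_moves --rows '[[[0.6,0.01,-0.04,0.005,0,0,0],[0.6,0.02,-0.083,0.02,0,0,0],[0.6,0.035,-0.126,0.035,0,0,0],[0.6,0.05,-0.169,0.055,0,0,0],[0.6,0.062,-0.212,0.075,0,0,0],[0.6,0.074,-0.252,0.1,0,0,0],[0.6,0.085,-0.287,0.125,0,0,0],[0.6,0.09,-0.308,0.145,0,0,0],[0.6,0.0905,-0.317,0.156,0,0,0],[0.6,0.0905,-0.319,0.161,0,0,0],[0.6,0.0905,-0.319,0.161,0,0,0],[0.6,0.0905,-0.319,0.161,0,0,0]]]'

```text
time: 22.95
ee_pos: [527.0, 174.5, 130.2]
tcp_rot: [-3.139, 0.111, -0.001]
ft_force: [0.6, -0.4, -1.6]
finger_gap: 65.5
grasp_force: 30.0
```

```bash
python3 - <<'E'
from h import *
np.set_printoptions(precision=4,suppress=True)
snap('wrist','w6');held('w6',(190,170,325,272))
print(delta([528.3,177.2,97],DOWN))
E
```

```text
held: top z(tool) -13.009139359213421 tilt [ 0.0055 -0.0009] minEncl ((5.659209728240967, 1.1958688497543335), 37.23992919921875) arc fit (array([0.3563, 0.7742]), np.float64(2.1005507616441426)) max x 33.48102941880181 n 8333
(array([ 0.0009, -0.0026,  0.0334]), array([-0.0009, -0.0013, -0.0005]))
```

apply_moves --rows '[[[0.6,0.0004,-0.0026,0.008,0,-0.001,0],[0.6,0.0004,-0.0026,0.017,0,-0.001,0],[0.6,0.0004,-0.0026,0.025,0,-0.001,0],[0.6,0.0004,-0.0026,0.03,0,-0.001,0],[0.6,0.0004,-0.0026,0.033,0,-0.001,0],[0.6,0.0004,-0.0026,0.034,0,-0.001,0],[0.6,0.0004,-0.0026,0.0345,0,-0.001,0],[0.6,0.0004,-0.0026,0.0345,0,-0.001,0]]]'

```text
time: 23.8
ee_pos: [527.6, 178.2, 95.0]
tcp_rot: [-3.139, 0.109, 0.001]
ft_force: [-0.4, 0.2, -1.7]
finger_gap: 65.2
grasp_force: 30.0
```

apply_moves --rows '[[[0.6,0.0002,0.001,0,0,0,0],[0.6,0.0002,0.001,0,0,0,0],[0.6,0.0002,0.001,0.0004,0,0,0],[0.6,0.0002,0.001,0.0004,0,0,0]]]'

```text
time: 24.2
ee_pos: [527.6, 177.1, 94.5]
tcp_rot: [-3.139, 0.109, 0.001]
ft_force: [-0.8, 0.2, -1.3]
finger_gap: 65.3
grasp_force: 30.0
```

apply_moves --rows '[[[0.6,0.0002,0,0.0003,0,0,0],[0.6,0.0002,0,0.0005,0,0,0],[0.6,0.0002,0,0.0005,0,0,0]]]'

```text
time: 24.5
ee_pos: [527.7, 177.1, 94.3]
tcp_rot: [-3.139, 0.109, 0.002]
ft_force: [-2.4, -1.3, 5.0]
finger_gap: 65.7
grasp_force: 30.0
```

apply_moves --rows '[[[0.6,0,0,0,0,0,0],[1,0,0,0,0,0,0],[1,0,0,0,0,0,0],[1,0,0,0,0,0,0],[1,0,0,0,0,0,0],[1,0,0,-0.005,0,0,0],[1,0,0,-0.03,0,0,0],[1,0,0,-0.065,0,0,0],[1,0,0,-0.09,0,0,0],[1,0,0,-0.105,0,0,0],[1,0,0,-0.105,0,0,0],[1,0,0,-0.105,0,0,0]]]'

```text
time: 25.7
ee_pos: [527.7, 176.9, 198.9]
tcp_rot: [-3.139, 0.109, 0.001]
ft_force: [-1.0, 0.1, -1.0]
finger_gap: 87.7
grasp_force: 0.0
```

```bash
python3 - <<'E'
from h import *
np.set_printoptions(precision=4,suppress=True)
snap('wrist','w7');disc('w7',108,33);disc('w7',60,47)
print(delta([528.3,177.3,118],DOWN),arm.observe()['ft_force'])
E
```

```text
disc [527.9372 176.8176] z 107.53194340271261 res 0.501384282074569 63
disc [528.1466 177.914 ] z 59.51644690701721 res 0.3076128693345214 45
(array([ 0.0011, -0.0006,  0.0802]), array([-0.0002,  0.0019,  0.0007])) [ 0.0368 -0.2672 -0.8445]
```

View pics/w7.png

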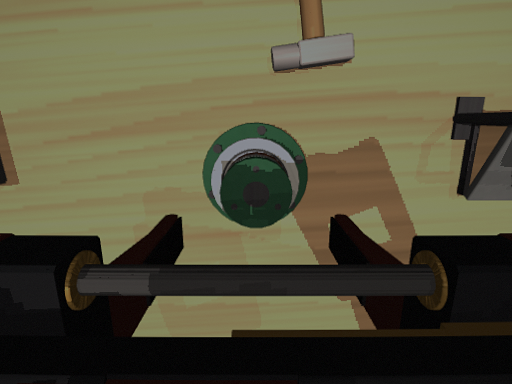

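The cover with its dark spot at (256,193) lies on top and the pack is square, within about 1 mm of centre. Now I shut the fingers and come down over the middle.

apply_moves --rows '[[[0,0.001,-0.0005,0,0,0.002,0],[0,0.001,-0.0005,0,0,0.002,0],[0,0.001,-0.0005,0,0,0.002,0],[0,0.001,-0.0005,0,0,0.002,0],[0,0.001,-0.0005,0,0,0.002,0],[0,0.001,-0.0005,0.02,0,0.002,0],[0,0.001,-0.0005,0.045,0,0.002,0],[0,0.001,-0.0005,0.065,0,0.002,0],[0,0.001,-0.0005,0.075,0,0.002,0],[0,0.001,-0.0005,0.079,0,0.002,0],[0,0.001,-0.0005,0.08,0,0.002,0],[0,0.001,-0.0005,0.08,0,0.002,0]]]'

```text
time: 26.95
ee_pos: [529.4, 177.6, 119.6]
tcp_rot: [-3.139, 0.109, -0.003]
ft_force: [-0.5, 0.4, 0.0]
finger_gap: 0.3
grasp_force: 0.0
```

```bash
python3 - <<'E'
from h import *
np.set_printoptions(precision=4,suppress=True)
print(delta([528.3,177.3,109],DOWN),arm.observe()['ft_force'],arm.observe()['finger_gap'])
E
```

```text
(array([-0.0011,  0.0004,  0.0106]), array([-0.0011, -0.0022,  0.0007])) [-0.4692  0.4374  0.0178] 0.2951247510240794
```

Lower to just touching, checking the force.

apply_moves --rows '[[[0,-0.001,0,0.003,-0.001,-0.002,0],[0,-0.001,0,0.006,-0.001,-0.002,0],[0,-0.001,0,0.0085,-0.001,-0.002,0],[0,-0.001,0,0.01,-0.001,-0.002,0],[0,-0.001,0,0.011,-0.001,-0.002,0],[0,-0.001,0,0.0115,-0.001,-0.002,0],[0,-0.001,0,0.0115,-0.001,-0.002,0]]]'

```text
time: 27.65
ee_pos: [527.8, 177.5, 107.8]
tcp_rot: [3.139, -0.109, -0.002]
ft_force: [-1.6, -1.0, 5.0]
finger_gap: 0.5
grasp_force: 2.7
```

apply_moves --rows '[[[0,0,0,0.0015,0,0,0],[0,0,0,0.003,0,0,0],[0,0,0,0.0045,0,0,0],[0,0,0,0.006,0,0,0],[0,0,0,0.007,0,0,0],[0,0,0,0.0078,0,0,0]]]'

```text
time: 28.25
ee_pos: [527.9, 177.5, 100.5]
tcp_rot: [3.139, -0.109, -0.001]
ft_force: [-3.7, -1.3, 11.3]
finger_gap: 0.3
grasp_force: 5.7
```

apply_moves --rows '[[[0,0,0,0.0004,0,0,0],[0,0,0,0.0004,0,0,0],[0,0,0,0.0004,0,0,0],[0,0,0,0.0004,0,0,0],[0,0,0,0.0004,0,0,0]]]'

```text
time: 28.75
ee_pos: [527.9, 177.5, 100.3]
tcp_rot: [3.139, -0.109, -0.001]
ft_force: [-3.4, -1.7, 10.8]
finger_gap: 0.5
grasp_force: 5.7
```

apply_moves --rows '[[[0,0,0,-0.001,0,0,0],[0,0,0,-0.0025,0,0,0],[0,0,0,-0.004,0,0,0],[0,0,0,-0.0055,0,0,0],[0,0,0,-0.007,0,0,0],[0,0,0,-0.0085,0,0,0],[0,0,0,-0.01,0,0,0],[0,0,0,-0.02,0,0,0],[0,0,0,-0.05,0,0,0],[0,0,0,-0.09,0,0,0],[0,0,0,-0.11,0,0,0],[0,0,0,-0.11,0,0,0]]]'

```text
time: 29.95
ee_pos: [530.0, 178.2, 212.9]
tcp_rot: [-3.138, 0.109, -0.008]
ft_force: [1.3, -0.1, -1.9]
finger_gap: 0.9
grasp_force: 0.0
```

```bash
python3 - <<'E'
from h import *
np.set_printoptions(precision=4,suppress=True)
s,_=snap('wrist','w8');print(s['time'],s['ft_force']);disc('w8',108,33);disc('w8',60,47)
a=load('w8')[1]['pixels'];b=snap('side','s8')[1]['pixels'][90:230,140:300]
cv2.imwrite('pics/c8.png',np.hstack([cv2.resize(a,(400,300)),cv2.resize(b,(343,300),interpolation=cv2.INTER_CUBIC)]))
E
```

```text
29.95 [ 1.2562 -0.1112 -1.9325]
disc [527.8456 176.8598] z 107.55683470514428 res 0.45986128124144193 53
disc [528.1355 177.9296] z 59.55200699345778 res 0.34613867125187375 45
```

View pics/c8.png

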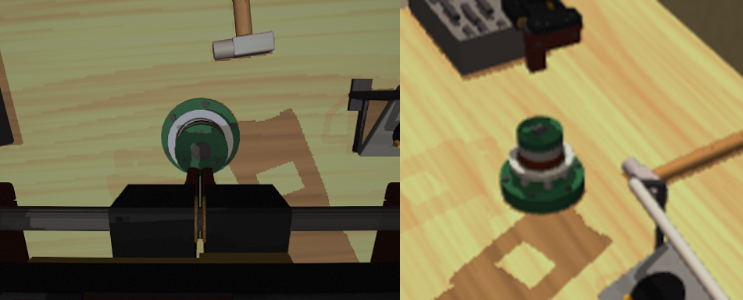

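The pack stands square at (540,145) in the side panel: lining, steel, cover, with the plate back up at full height and the gripper clear above.

```bash
python3 -c "
from cell import arm
print(arm.close_job())"
```

```text
the job is handed in; nothing more can be done
None
```

The clutch pack is built and handed in at about 30 s of robot time: lining, steel disc and cover lie flat and within about 1 mm of centre, pressed about 7.5 mm at 11 N for about half a second and back at full height, with the hammer and bracket left alone.

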